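# Gather the nuts in the orange corner of the sorting tray

## Robot

A 6-joint arm with a two-finger parallel gripper is mounted at the origin on a cart in front of the work surface, level with it; the furniture and walls round the work are solid. World frame = base frame: x ahead of the robot, y to its left, z up, the work surface at z = 0. Lengths are in mm, angles in rad, forces in N, time in s.
With the tool pointing down it reaches from about 350 to 875 mm from the base axis. Payload 4.2 kg.
Tool frame: the origin (TCP) lies between the finger pads, 19 mm behind the fingertips; this is the grasp point; z points along the fingers, y is the line along which they close (so a half turn about z gives the same grasp; the last joint's range is limited). The gripper opens to 87 mm and grips with 3 to 60 N. Pads are 19 mm wide; open, the fingers measure 117 mm over their backs; the gripper's body (75 mm by 190 mm) begins 51 mm behind the grasp point.
Start: joints at [1.584, 0.385, 0.008, 0, -1.194, -0.259], TCP at [152.051, 606.201, 241.25] pointing down, gripper open.
Joint ranges: [-3.14, 3.14], [-1.21, 2.06], [-1.07, 1.41], [-3.16, 2.05], [-2.99, -0.16], [-3.1, 3.1]. Speed limits (rad/s): [2.79, 2.79, 3.14, 3.14, 3.14, 3.14].

## Interface

Orientations are given as a unit quaternion [x, y, z, w].
In Python, from station import robot gives the robot as it stands.
- The arm moves only by the tool apply_moves, never from a script. Its argument "plan" is a list of rows, each a list of 7 numbers: the closure, from -1 (fully open) to 1 (shut), then the shift along the tool's x, y, z in m, then the turn, a rotation vector about the tool's x, y, z in units of 6 degrees (1.0 is 6 degrees). In form: [[claw, x, y, z, wx, wy, wz], ...]. A call has exactly 8 rows; each row is the pose to reach, as a shift and turn from the pose commanded when the call began, along the tool's axes at that moment; what a row does not reach only later rows make up. A row lasts 1/10 s, in which the tool goes at most 50 mm and 8.59 degrees, less where a joint would pass 70% of its speed; a pose out of reach is approached as far as the arm can. A call with a gripper value outside its range is refused whole. The fingers move at their own pace and stop on an object; "force" is the grip in N (left out, the last holds). Time passes only in rows, so rows that repeat a pose let the fingers close, or fill a call up. It gives the time, the measured TCP pose, the force, the opening and the grip force at its end, in the units of the state.
- robot.sense(): the state, without advancing time (a new reading comes with each control period).
- robot.snapshot(name): name is "scene" or "top" or "wrist"; returns a dict with "image" (480x640x3 uint8, blue, green, red), "depth" (480x640 float32, mm along the optical axis (not along the pixel's ray), 0 where there is no reading), "fx", "fy", "cx", "cy" (pixels), "xyz" and "orientation" of the camera in the world. Camera axes: x right, y up, looking along -z (the intrinsics and any distortion apply to the point x, -y, -z); pixel columns grow to the right and rows downward; lengths in mm; the calibration is good to about 2 mm. A picture is of the moment at which its call begins.
- robot.job_done(): hands the job in; it is judged then, once.
The state is a dict: "time": time; "joint_positions": joint angles; "qvel": joint speeds; "tau": joint torques, N m; "tcp_pos": TCP position; "tcp_rot": TCP orientation; "force": force on the tool from outside, world axes, zero at the start; "wrist_torque": the same for the moment, N m; "gripper_width": opening from 0.0 (shut) to 1.0 (fully open); "grip_force": force on a finger pad.
Only numpy, scipy, OpenCV 4.12 (cv2) and the standard library are available. Lean on these libraries where they do the work, as an engineer would, in place of code of your own. Each camera call takes 0.05 s, during which the arm holds its last target. There are 200 camera calls.

## Task

One steel nut has been left on the bench: put it into the blue sorting tray with the other two and let go of it. Then take the tray by its black grip and tilt it, leaving the orange corner low, until all three nuts have slid together into the orange corner. Finish holding the tray still and tilted by its grip, with the nuts in the corner; do not put it down, and leave the other things on the bench where they stand.

Things in the scene. Friction and masses are not known exactly. Their poses are not given: they have to be found in the camera images.
- tray: loose blue open square tray, 130 mm outside, walls 4 mm thick and 35 mm high, floor 4 mm, about 0.3 kg, slick (friction 0.18). Origin: centre of underside, z up, x axis along a diagonal: corners at x = +-92 mm and y = +-92 mm. Orange for 50 mm of both walls at the -x corner, which is nearest the robot; its black grip is fixed outside the +x corner, away from the robot.
- tray_fin (a point): grasp point of the tray's black ribbed grip (not slick): upright fin 12 mm thick along tray y, 34 mm long along tray x, top 68 mm above the tray's underside; below 18 mm a foot 26 mm thick. Point at tray x = 104, y = 0, z = 48 mm, mid-fin. Raising it tilts the tray; the orange corner's bottom may stay on the bench or be lifted.
- tray_corner (a point): the inner orange corner at floor level (tray x = -86 mm, y = 0, z = 4 mm), where the nuts must gather. Nuts start sliding on the floor at about 10 to 13 degrees of tilt and slide along the walls into the corner surely at about 30 degrees.
- nut_1: loose steel hexagon nut, 24 mm across flats (28 mm across corners), 13 mm thick, 16 mm hole, about 35 g; origin at the centre of its underside, z up; its flats face its own x axis and every 60 degrees from it. Starts in the tray, on the half towards the grip.
- nut_2: loose steel hexagon nut, 24 mm across flats (28 mm across corners), 13 mm thick, 16 mm hole, about 35 g; origin at the centre of its underside, z up; its flats face its own x axis and every 60 degrees from it. Starts in the tray, on the half towards the grip.
- nut_3: loose steel hexagon nut, 24 mm across flats (28 mm across corners), 13 mm thick, 16 mm hole, about 35 g; origin at the centre of its underside, z up; its flats face its own x axis and every 60 degrees from it. Starts on the bench to the right of the tray.
- sanding_block: bystander: beige sanding block 55 x 85 x 42 mm, loose; origin at the centre of its underside
- paint_5: bystander: small paint jar with black lid, 34 mm across, 56 mm high, loose; origin at the centre of its underside
- paint_7: bystander: small grey paint jar, 34 mm across, 56 mm high, loose; origin at the centre of its underside
- tape_roll_2: bystander: roll of masking tape lying flat, 94 mm across, 25 mm high, loose; origin at the centre of its underside
- glue_bottle: bystander: small amber bottle with black dropper, 34 mm across, 102 mm high, loose; origin at the centre of its underside

How it is judged:
By the outcome, as a careful person would: the job done as asked, in the order asked, and still so for the second after the job is handed in, while the arm keeps its last pose, push and grip.
It also fails if it takes over 43 s, if anything falls off the work surface, if the arm or the gripper's body presses on something with over 40 N, if the wrist force passes 120 N, or if a joint passes its speed limit or range.

## Working session

There is one attempt and no reset: what is moved stays moved. The work goes in short steps, Python scripts to look and compute and a tool call to move; the robot and the scene stay as the last step left them, time stands still between calls to the robot, and variables do not carry over. Pictures are saved under pics/ and viewed, at most 10 in all, crops included, and the job is handed in when it is done.

Besides the shell and the picture viewer there is one more tool, called after "Emit:" as name(argument=value, ...), one argument or row to a line, values as JSON. apply_moves: Moves the arm, as the interface text tells. Its arguments: {"type":"object","properties":{"plan":{"type":"array"},"force":{"type":"number"}},"required":["plan"]}

```bash
mkdir -p pics; ls
cat > h.py <<'E'
import numpy as np, cv2
from scipy.spatial.transform import Rotation as R
from station import robot
def pts(s):
    d=s["depth"]; v,u=np.mgrid[0:480,0:640]
    x=(u-s["cx"])/s["fx"]*d; y=-(v-s["cy"])/s["fy"]*d
    return np.stack([x,y,-d],-1)@R.from_quat(s["orientation"]).as_matrix().T+np.array(s["xyz"])
def ray(s,u,v,z):
    d=R.from_quat(s["orientation"]).apply([(u-s["cx"])/s["fx"],-(v-s["cy"])/s["fy"],-1]); o=np.array(s["xyz"])
    return o+d*(z-o[2])/d[2]
E
python3 - <<'E'
from h import *
import pickle
for n in("top","scene"):
    s=robot.snapshot(n); cv2.imwrite(f"pics/{n}0.png",s["image"]); pickle.dump(s,open(n+".pkl","wb"))
    print({k:v for k,v in s.items() if k not in("image","depth")})
print(robot.sense())
E
```

```text
pics
{'fx': 451.25992937905636, 'fy': 451.25992937905636, 'cx': 324.61969645153425, 'cy': 237.8976652753339, 'xyz': array([ 287.90071755,   64.3881232 , 1139.68352598]), 'orientation': array([-0.07609437,  0.07974148,  0.70728705, -0.69828073])}
{'fx': 577.6810351414096, 'fy': 577.6810351414096, 'cx': 331.0023171506822, 'cy': 246.19501643415106, 'xyz': array([-411.16123768,  850.58947408,  718.02939045]), 'orientation': array([-0.21354945,  0.46511334,  0.78422689, -0.35079111])}
{'time': 0.1, 'joint_positions': array([ 1.58359322e+00,  3.85469050e-01,  6.78734660e-03, -4.18448687e-04,
       -1.19405126e+00, -2.58594960e-01]), 'qvel': array([ 0.00181916, -0.00250273,  0.00396417,  0.00144096,  0.00207647,
       -0.00086364]), 'tau': array([-2.46667596e-04, -3.91690707e+01,  1.87934840e+01,  4.23182398e+00,
        1.34776061e-02, -7.51248740e-05]), 'tcp_pos': array([151.9492375 , 605.72757978, 240.28756981]), 'tcp_rot': array([ 9.92447469e-01, -1.22666403e-01, -6.16946472e-05,  9.85724442e-04]), 'force': array([0.20804498, 0.62139135, 0.13146782]), 'wrist_torque': array([-0.00669751,  0.030461  ,  0.01620625]), 'grip_force': 0.0, 'gripper_width': 0.9983487292532811}
```

View pics/top0.png

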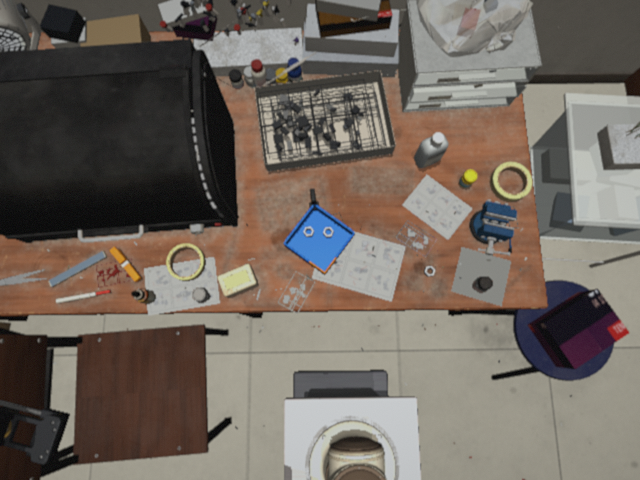

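View pics/scene0.png

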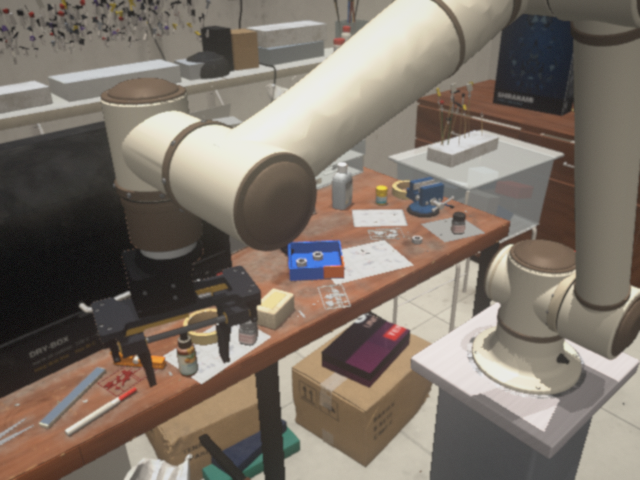

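The top view shows the tray centred near (320,238), its grip at (313,197), nuts in it at (308,231) and (329,232), and the loose nut at (430,271). The sanding block is at (238,280). In the scene view the arm is still clear of the tray.

Run:
```python
from h import *
import pickle
s=pickle.load(open("top.pkl","rb")); P=pts(s); im=s["image"].astype(int)
b,g,r=im[...,0],im[...,1],im[...,2]
v,u=np.mgrid[0:480,0:640]
win=(u>270)&(u<370)&(v>180)&(v<285)
m=((b>r+60)&win&(P[...,2]>-20)).astype(np.uint8)
print("blue/tray px",m.sum(), cv2.minAreaRect(np.argwhere(m)[:,::-1].astype(np.int32)))
box=cv2.boxPoints(cv2.minAreaRect(np.argwhere(m)[:,::-1].astype(np.int32)))
for p in box: print(p,ray(s,*p,35).round(1))
m=((r>b+90)&(g<r*0.6)&(r>150)&win&(v>250)); print("orange",m.sum(),P[m].mean(0) if m.any() else 0, np.argwhere(m)[:,::-1].mean(0) if m.any() else 0)
m=(r+g+b<130)&win&(v<215); q=P[m]; print("grip",m.sum(),np.argwhere(m)[:,::-1].mean(0),q.round(0)[::6].tolist(),np.median(q,0))
def seg(c,z):
    w=(abs(u-c[0])<10)&(abs(v-c[1])<10); 
    bright=w&(im.min(-1)>150); a=np.argwhere(bright)[:,::-1]
    print(c,bright.sum(),a.mean(0) if len(a) else 0, ray(s,*a.mean(0),z).round(1) if len(a) else 0)
seg((430,271),13);seg((308,231),17);seg((329,232),17)
print("bench z",P[240,420],P[290,420],P[271,430],P[231,304])
big=cv2.resize(s["image"][180:300,260:460],(800,480),interpolation=cv2.INTER_CUBIC); cv2.imwrite("pics/crop.png",big)
```

```text
blue/tray px 2375 ((318.7799987792969, 237.4600067138672), (51.79999923706055, 52.599998474121094), 36.869895935058594)
[282.28 242.96] [524.2 163.1  35. ]
[313.84    200.88002] [633.2  83.3  35. ]
[355.28 231.96] [550.2 -20.4  35. ]
[323.72    274.03998] [444.6  60.4  35. ]
orange 0 0 0
grip 33 [314.36363636 205.06060606] [[626.0, 82.0, 64.0], [629.0, 90.0, 39.0], [632.0, 91.0, 21.0], [624.0, 83.0, 38.0], [618.0, 89.0, 12.0], [613.0, 91.0, 11.0]] [624.12091008  82.71515486  20.96742028]
(430, 271) 40 [429.75 270.3 ] [ 453.8 -207.    13. ]
(308, 231) 36 [308.02777778 231.11111111] [558.2  99.1  17. ]
(329, 232) 36 [327.72222222 231.05555556] [557.7  48.7  17. ]
bench z [ 534.83636887 -189.72704633    1.11772341] [ 4.05895650e+02 -1.82257773e+02  8.92330075e-02] [ 454.12526213 -211.00059946   -1.39360803] [557.83853869 109.24845772  20.29814772]
```

View pics/crop.png

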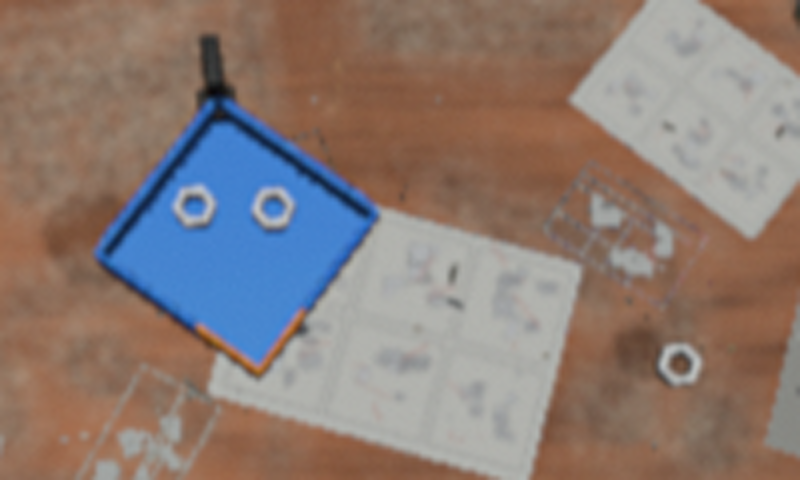

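Emit:
apply_moves(
  plan=[
    [-1, 0.41, 0.29, 0, 0, 0, 0],
    [-1, 0.41, 0.29, 0, 0, 0, 0],
    [-1, 0.41, 0.29, 0, 0, 0, 0],
    [-1, 0.41, 0.29, 0, 0, 0, 0],
    [-1, 0.41, 0.29, 0, 0, 0, 0],
    [-1, 0.41, 0.29, 0, 0, 0, 0],
    [-1, 0.41, 0.29, 0, 0, 0, 0],
    [-1, 0.41, 0.29, 0, 0, 0, 0],
  ],
)

```text
time: 0.9
tcp_pos: [413.3, 300.8, 241.1]
tcp_rot: [0.992, -0.122, -0.0, 0.0]
force: [1.6, 1.6, -0.3]
gripper_width: 1.001
grip_force: 0.0
```

Emit:
apply_moves(
  plan=[
    [-1, 0.156, 0.476, 0, 0, 0, 0],
    [-1, 0.156, 0.476, 0, 0, 0, 0],
    [-1, 0.156, 0.476, 0, 0, 0, 0],
    [-1, 0.156, 0.476, 0, 0, 0, 0],
    [-1, 0.156, 0.476, 0, 0, 0, 0],
    [-1, 0.156, 0.476, 0, 0, 0, 0],
    [-1, 0.156, 0.476, 0, 0, 0, 0],
    [-1, 0.156, 0.476, 0, 0, 0, 0],
  ],
)

```text
time: 1.7
tcp_pos: [440.4, -98.2, 241.3]
tcp_rot: [0.992, -0.122, 0.0, -0.0]
force: [2.0, 0.8, 0.2]
gripper_width: 1.001
grip_force: 0.0
```

Run:
```python
from h import *
import pickle
s=robot.snapshot("wrist"); cv2.imwrite("pics/w1.png",s["image"]); pickle.dump(s,open("w1.pkl","wb"))
print(s["xyz"],s["orientation"]); t=robot.sense(); print(t["tcp_pos"],t["tcp_rot"],t["joint_positions"])
```

```text
[ 515.51263355 -116.63637254  384.08817035] [ 0.08870974 -0.11432175  0.77983248 -0.60903401]
[ 440.12259153 -103.79527062  241.03626049] [ 9.92028582e-01 -1.26007284e-01 -5.71043484e-04  1.06339581e-03] [ 0.13078896  0.08695087 -0.39324171  0.00198997 -1.09224995  1.18640308]
```

View pics/w1.png

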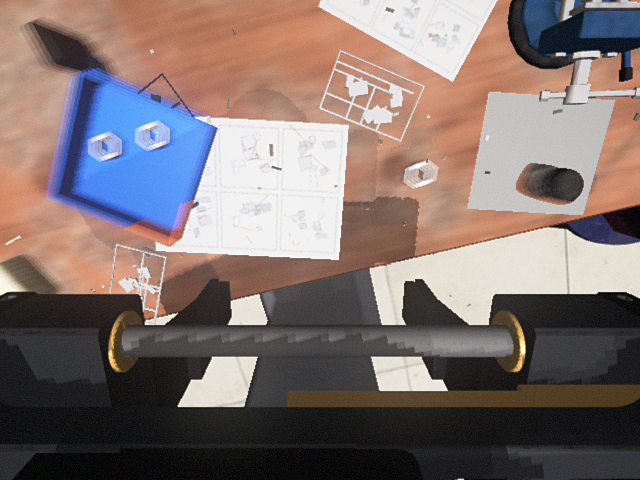

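The wrist view shows the tray at (135,155), the loose nut at (421,175) and a jar at (555,183), but it is blurred by motion. I'll repeat it now that the arm has settled.

Run:
```python
from h import *
robot.snapshot("wrist");s=robot.snapshot("wrist"); print(abs(robot.sense()["qvel"]).max(), robot.sense()["tcp_pos"])
cv2.imwrite("pics/w2.png",s["image"]); P=pts(s); im=s["image"].astype(int); b,g,r=im[...,0],im[...,1],im[...,2]
v,u=np.mgrid[0:480,0:640]
def nut(c,z):
    m=(((P[...,2]>z-4)&(P[...,2]<z+5)&(im.min(-1)>90)&(abs(u-c[0])<30)&(abs(v-c[1])<30))).astype(np.uint8)
    n,l,st,ce=cv2.connectedComponentsWithStats(m)
    k=1+np.argmax(st[1:,4]); a=np.argwhere(l==k)[:,::-1]
    hull=cv2.convexHull(a.astype(np.int32))[:,0]; H=np.array([ray(s,*p,z)[:2] for p in hull])
    C=(H.max(0)+H.min(0))/2
    # width by direction -> flats direction
    ang=np.arange(0,180,3); w=[np.ptp(H@[np.cos(t),np.sin(t)]) for t in np.radians(ang)]
    f=[(np.mean([w[(i+20*k)%60] for k in range(3)])) for i in range(20)]
    print("nut",len(a),C.round(1),"flat normal at",ang[np.argmin(f)],"w",round(min(f),1),round(max(f),1), "z",np.median(P[l==k][:,2]).round(1))
for c in((421,175),(105,147),(153,135)): nut(c,13 if c[0]>400 else 17)
m=(b>r+40)&(b>90)&(u<260)&(v<270)|((r>g+90)&(u<215)&(u>90)&(v>190)&(v<260))
top=m&(P[...,2]>28)&(P[...,2]<42); q=P[top][:,:2].astype(np.float32)
rc=cv2.minAreaRect(q); print("tray rim",len(q),rc,cv2.boxPoints(rc).round(1).tolist())
m=(im.max(-1)<75)&(u<120)&(v<100)&(P[...,2]>40)&(P[...,2]<80); q=P[m]; print("fin",len(q),q.mean(0) if len(q) else 0,q.min(0) if len(q) else 0,q.max(0) if len(q) else 0, cv2.minAreaRect(q[q[:,2]>60][:,:2].astype(np.float32)) if len(q)else 0)
```

```text
0.07614393977552959 [440.22695599 -99.00890823 240.68744821]
nut 305 [ 452.2 -206.2] flat normal at 12 w 24.3 26.8 z 12.2
nut 299 [557.   98.6] flat normal at 6 w 23.7 26.5 z 16.5
nut 308 [555.4  48.5] flat normal at 9 w 23.8 26.4 z 16.4
tray rim 2839 ((537.0507202148438, 72.0455093383789), (132.90499877929688, 132.40736389160156), 53.018943786621094) [[444.20001220703125, 58.79999923706055], [550.0, -20.899999618530273], [629.9000244140625, 85.30000305175781], [524.0999755859375, 165.0]]
fin 1440 [636.93858466  82.52855297  58.97833095] [621.17574617  77.13478275  40.03591126] [654.58079977  94.39998043  70.00396116] ((638.6229858398438, 85.21870422363281), (34.48004150390625, 12.919658660888672), 9.37285041809082)
```

View pics/w2.png

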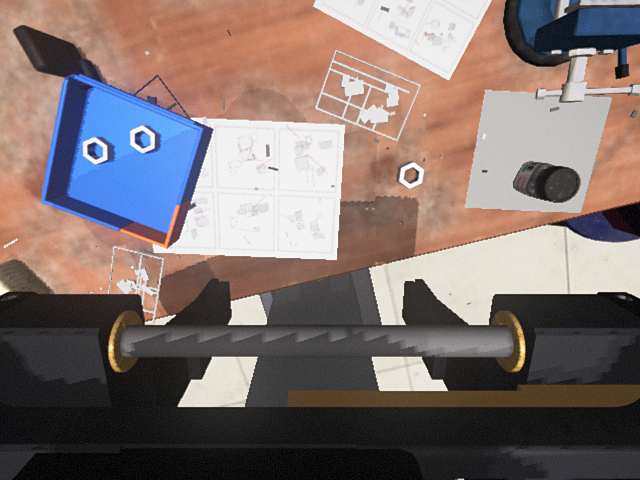

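The sharp view shows the nut at (411,175), the tray rim with its orange corner at (168,240), and the fin at (45,50). The rim comes out 132 mm square and the fin 34 x 13 mm, which match the given sizes. I'll go to the nut.

Emit:
apply_moves(
  plan=[
    [-1, 0.038, 0.101, 0.08, 0, 0, 0.65],
    [-1, 0.038, 0.101, 0.08, 0, 0, 0.65],
    [-1, 0.038, 0.101, 0.08, 0, 0, 0.65],
    [-1, 0.038, 0.101, 0.13, 0, 0, 0.65],
    [-1, 0.038, 0.101, 0.17, 0, 0, 0.65],
    [-1, 0.038, 0.101, 0.18, 0, 0, 0.65],
    [-1, 0.038, 0.101, 0.18, 0, 0, 0.65],
    [-1, 0.038, 0.101, 0.18, 0, 0, 0.65],
  ],
)

```text
time: 2.65
tcp_pos: [455.0, -203.0, 62.9]
tcp_rot: [0.988, -0.155, 0.002, 0.0]
force: [0.3, -0.5, 0.2]
gripper_width: 1.001
grip_force: 0.0
```

Run:
```python
from h import *
t=robot.sense(); print(t["tcp_pos"],R.from_quat(t["tcp_rot"]).as_matrix().round(3),t["force"])
```

```text
[ 454.95962658 -203.048681     62.86236067] [[ 0.952 -0.307  0.003]
 [-0.307 -0.952 -0.001]
 [ 0.003 -0.    -1.   ]] [ 0.32088543 -0.51081801  0.24182233]
```

Emit:
apply_moves(
  plan=[
    [-1, -0.001, 0.004, 0.025, 0, 0, 0],
    [-1, -0.001, 0.004, 0.042, 0, 0, 0],
    [-1, -0.001, 0.004, 0.042, 0, 0, 0],
    [-1, -0.001, 0.004, 0.042, 0, 0, 0],
    [1, -0.001, 0.004, 0.042, 0, 0, 0],
    [1, -0.001, 0.004, 0.042, 0, 0, 0],
    [1, -0.001, 0.004, 0.042, 0, 0, 0],
    [1, -0.001, 0.004, 0.042, 0, 0, 0],
  ],
  force=25,
)

```text
time: 3.45
tcp_pos: [451.1, -207.0, 19.6]
tcp_rot: [0.988, -0.156, 0.0, -0.0]
force: [-0.6, 0.4, -0.1]
gripper_width: 0.721
grip_force: 0.0
```

Emit:
apply_moves(
  plan=[
    [1, 0, 0, 0, 0, 0, 0],
    [1, 0, 0, 0, 0, 0, 0],
    [1, 0, 0, 0, 0, 0, 0],
    [1, 0, 0, 0, 0, 0, 0],
    [1, 0, 0, 0, 0, 0, 0],
    [1, 0, 0, 0, 0, 0, 0],
    [1, 0, 0, 0, 0, 0, 0],
    [1, 0, 0, 0, 0, 0, 0],
  ],
)

```text
time: 4.25
tcp_pos: [450.9, -207.0, 19.2]
tcp_rot: [0.988, -0.156, -0.0, -0.0]
force: [-0.5, 0.1, -0.3]
gripper_width: 0.275
grip_force: 25.0
```

Emit:
apply_moves(
  plan=[
    [1, 0, 0, -0.05, 0, 0, 0],
    [1, 0, 0, -0.1, 0, 0, 0],
    [1, -0.026, -0.281, -0.1, 0, 0, -4.3],
    [1, -0.026, -0.281, -0.1, 0, 0, -4.3],
    [1, -0.026, -0.281, -0.1, 0, 0, -4.3],
    [1, -0.026, -0.281, -0.1, 0, 0, -4.3],
    [1, -0.026, -0.281, -0.1, 0, 0, -4.3],
    [1, -0.026, -0.281, -0.1, 0, 0, -4.3],
  ],
)

```text
time: 5.05
tcp_pos: [513.6, 71.4, 119.5]
tcp_rot: [0.998, 0.069, 0.001, -0.0]
force: [0.4, 0.6, -0.7]
gripper_width: 0.271
grip_force: 25.0
```

Emit:
apply_moves(
  plan=[
    [1, 0, 0, 0, 0, 0, 0],
    [1, 0, 0, 0, 0, 0, 0],
    [1, 0, 0, 0, 0, 0, 0],
    [1, 0, 0, 0, 0, 0, 0],
    [1, 0, 0, 0, 0, 0, 0],
    [1, 0, 0, 0, 0, 0, 0],
    [1, 0, 0, 0, 0, 0, 0],
    [1, 0, 0, 0, 0, 0, 0],
  ],
)

```text
time: 5.85
tcp_pos: [513.1, 68.1, 119.3]
tcp_rot: [0.998, 0.068, 0.0, -0.0]
force: [1.1, -0.5, -0.2]
gripper_width: 0.275
grip_force: 25.0
```

Run:
```python
from h import *
s=robot.snapshot("wrist"); cv2.imwrite("pics/w3.png",s["image"])
t=robot.sense(); print(t["tcp_pos"],R.from_quat(t["tcp_rot"]).as_matrix().round(3),t["force"],t["gripper_width"])
```

```text
[513.06372607  68.13383351 119.26651894] [[ 0.991  0.136  0.   ]
 [ 0.136 -0.991  0.   ]
 [ 0.    -0.    -1.   ]] [-0.43349561 -0.2897067  -0.63100879] 0.275229042606048
```

View pics/w3.png

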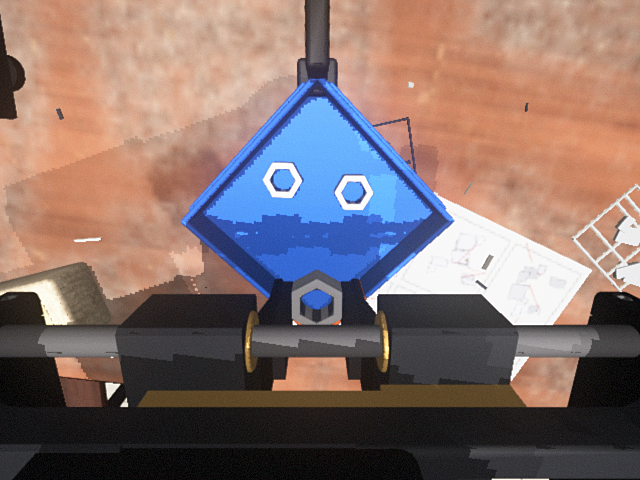

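The view shows the tray square-on, with two nuts inside at (283,180) and (353,191). The third is gripped at (318,300), over the orange half. I'll lower and release it.

Emit:
apply_moves(
  plan=[
    [1, 0, 0, 0.04, 0, 0, 0],
    [1, 0, 0, 0.075, 0, 0, 0],
    [1, 0, 0, 0.09, 0, 0, 0],
    [1, 0, 0, 0.0935, 0, 0, 0],
    [1, 0, 0, 0.0935, 0, 0, 0],
    [1, 0, 0, 0.0935, 0, 0, 0],
    [0.1, 0, 0, 0.0935, 0, 0, 0],
    [0.1, 0, 0, 0.0935, 0, 0, 0],
  ],
)

```text
time: 6.7
tcp_pos: [513.7, 68.6, 26.8]
tcp_rot: [0.998, 0.068, 0.001, -0.0]
force: [0.1, -0.6, 0.1]
gripper_width: 0.382
grip_force: 0.0
```

Emit:
apply_moves(
  plan=[
    [0.1, 0, 0, 0, 0, 0, 0],
    [0.1, 0, 0, 0, 0, 0, 0],
    [0.1, 0, 0, 0, 0, 0, 0],
    [0.1, 0, 0, -0.02, 0, 0, 0],
    [0.1, 0, 0, -0.05, 0, 0, 0],
    [0.1, 0, 0, -0.1, 0, 0, 0],
    [0.1, 0, 0, -0.12, 0, 0, 0],
    [0.1, 0, 0, -0.12, 0, 0, 0],
  ],
)

```text
time: 7.5
tcp_pos: [515.2, 69.1, 149.6]
tcp_rot: [0.998, 0.068, 0.004, -0.001]
force: [0.1, 0.4, 0.2]
gripper_width: 0.449
grip_force: 0.0
```

Run:
```python
from h import *
robot.snapshot("wrist");s=robot.snapshot("wrist"); P=pts(s);im=s["image"]; cv2.imwrite("pics/w4.png",im)
v,u=np.mgrid[0:480,0:640]
t=robot.sense(); print(t["tcp_pos"],R.from_quat(t["tcp_rot"]).as_matrix().round(3),t["force"],t["gripper_width"])
m=(im.max(-1)<90)&(abs(u-318)<40)&(v<110)&(P[...,2]>58)&(P[...,2]<76); q=P[m]
print("fin top",len(q),cv2.minAreaRect(q[:,:2].astype(np.float32)),np.median(q[:,2]))
```

```text
[512.61603996  68.2523231  145.65179639] [[ 0.991  0.136 -0.   ]
 [ 0.136 -0.991  0.001]
 [-0.    -0.001 -1.   ]] [-0.51945764  0.23357977 -0.32976536] 0.4497228816283718
fin top 817 ((638.1642456054688, 85.84889221191406), (32.3417854309082, 11.866490364074707), 7.291197299957275) 66.6554941736471
```

View pics/w4.png

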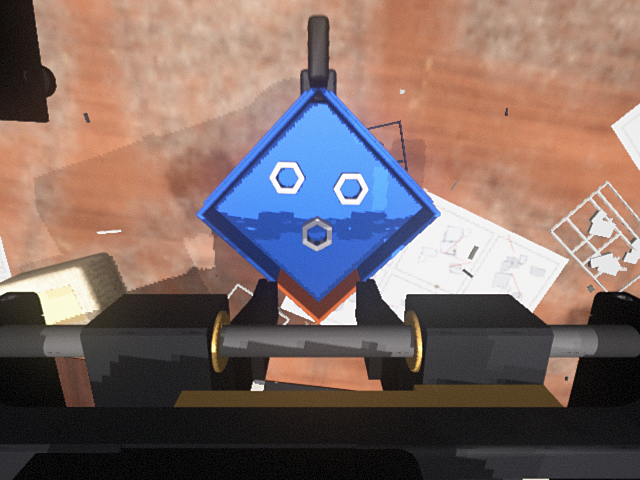

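The view shows all three nuts loose in the tray at (287,178), (350,189) and (317,234), with the fin at (318,45). Next I'll grasp the fin.

Emit:
apply_moves(
  plan=[
    [0.1, 0.127, 0, 0, 0, 0, 0],
    [0.1, 0.127, 0, 0, 0, 0, 0],
    [0.1, 0.127, 0, 0, 0, 0, 0],
    [0.1, 0.127, 0, 0.02, 0, 0, 0],
    [0.1, 0.127, 0, 0.05, 0, 0, 0],
    [0.1, 0.127, 0, 0.08, 0, 0, 0],
    [0.1, 0.127, 0, 0.098, 0, 0, 0],
    [0.1, 0.127, 0, 0.098, 0, 0, 0],
  ],
)

```text
time: 8.4
tcp_pos: [635.3, 84.4, 42.1]
tcp_rot: [0.998, 0.068, -0.006, 0.001]
force: [0.1, 0.4, -0.1]
gripper_width: 0.448
grip_force: 0.0
```

Emit:
apply_moves(
  plan=[
    [0.1, 0, 0, 0, 0, 0, 0],
    [0.5, 0, 0, 0, 0, 0, 0],
    [1, 0, 0, 0, 0, 0, 0],
    [1, 0, 0, 0, 0, 0, 0],
    [1, 0, 0, 0, 0, 0, 0],
    [1, 0, 0, 0, 0, 0, 0],
    [1, 0, 0, 0, 0, 0, 0],
    [1, 0, 0, 0, 0, 0, 0],
  ],
  force=50,
)

```text
time: 9.2
tcp_pos: [639.1, 85.6, 48.4]
tcp_rot: [0.998, 0.068, 0.0, 0.0]
force: [-1.0, -0.6, 2.8]
gripper_width: 0.134
grip_force: 50.0
```

Run:
```python
from h import *
t=robot.sense(); print(t["tcp_pos"],R.from_quat(t["tcp_rot"]).as_matrix().round(3),t["force"],t["gripper_width"],t["grip_force"])
# arc about the orange corner's bottom: fin at (196-3,47)
for a in range(4,37,4):
    r=np.radians(a); p=R.from_euler("y",-a,degrees=True).apply([196,0,47])-[196,0,47]
    print(a,"tool x %.4f z %.4f  turn %.2f"%(p[0]/1e3,-p[2]/1e3,a/6))
```

```text
[639.12981132  85.5502641   48.43159984] [[ 0.991  0.136  0.001]
 [ 0.136 -0.991 -0.   ]
 [ 0.001  0.    -1.   ]] [-0.98496154 -0.55573164  2.80841487] 0.13440941928083558 49.99003202654421
4 tool x -0.0038 z -0.0136  turn 0.67
8 tool x -0.0084 z -0.0268  turn 1.33
12 tool x -0.0141 z -0.0397  turn 2.00
16 tool x -0.0205 z -0.0522  turn 2.67
20 tool x -0.0279 z -0.0642  turn 3.33
24 tool x -0.0361 z -0.0757  turn 4.00
28 tool x -0.0450 z -0.0865  turn 4.67
32 tool x -0.0547 z -0.0967  turn 5.33
36 tool x -0.0651 z -0.1062  turn 6.00
```

Emit:
apply_moves(
  plan=[
    [1, -0.0017, 0, -0.0109, 0, 0.33, 0],
    [1, -0.0038, 0, -0.0176, 0, 0.67, 0],
    [1, -0.006, 0, -0.0243, 0, 1.0, 0],
    [1, -0.0084, 0, -0.0308, 0, 1.33, 0],
    [1, -0.0112, 0, -0.0373, 0, 1.67, 0],
    [1, -0.0141, 0, -0.0437, 0, 2.0, 0],
    [1, -0.0172, 0, -0.05, 0, 2.33, 0],
    [1, -0.0205, 0, -0.0562, 0, 2.67, 0],
  ],
  force=60,
)

```text
time: 10.0
tcp_pos: [617.3, 82.5, 102.6]
tcp_rot: [0.988, 0.067, 0.138, -0.01]
force: [-0.1, 0.0, -3.6]
gripper_width: 0.132
grip_force: 60.0
```

Emit:
apply_moves(
  plan=[
    [1, -0.0017, 0, -0.0069, 0, 0.33, 0],
    [1, -0.0038, 0, -0.0136, 0, 0.67, 0],
    [1, -0.006, 0, -0.0203, 0, 1.0, 0],
    [1, -0.0084, 0, -0.0268, 0, 1.33, 0],
    [1, -0.0112, 0, -0.0333, 0, 1.67, 0],
    [1, -0.0141, 0, -0.0397, 0, 2.0, 0],
    [1, -0.0172, 0, -0.046, 0, 2.33, 0],
    [1, -0.0205, 0, -0.0522, 0, 2.67, 0],
  ],
)

```text
time: 10.8
tcp_pos: [593.3, 74.1, 179.7]
tcp_rot: [0.965, 0.068, 0.25, -0.025]
force: [-0.4, 0.3, -3.6]
gripper_width: 0.131
grip_force: 60.0
```

Run:
```python
from h import *
s=robot.snapshot("wrist"); cv2.imwrite("pics/w5.png",s["image"]); s2=robot.snapshot("top")
t=robot.sense(); print(t["tcp_pos"],R.from_quat(t["tcp_rot"]).as_matrix().round(3),t["force"],t["wrist_torque"],t["gripper_width"],t["grip_force"])
a=cv2.resize(s["image"],(400,300)); b=cv2.resize(s2["image"][170:290,250:410],(400,300),interpolation=cv2.INTER_CUBIC)
cv2.imwrite("pics/c5.png",np.hstack([a,b]))
```

```text
[593.52958162  74.18474795 181.20926672] [[ 0.864  0.144  0.482]
 [ 0.118 -0.989  0.084]
 [ 0.489 -0.016 -0.872]] [ 0.34262422  0.39873008 -4.14460686] [-2.59232140e-01  1.16061897e+00  6.43153524e-04] 0.13751384396051688 59.994095815345645
```

View pics/c5.png

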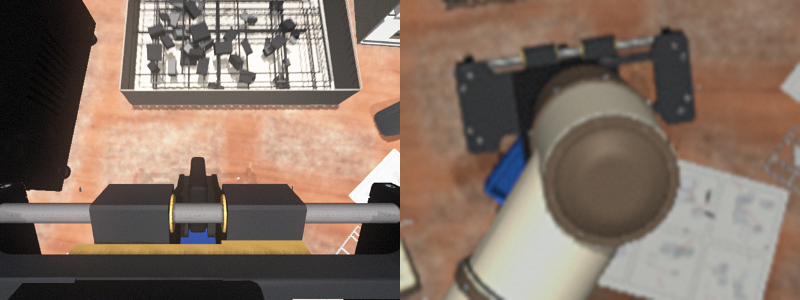

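The left half shows the fin still gripped, and in the right half the arm hides the tray. The TCP is higher than planned, so I'll hold and read the settled pose.

Emit:
apply_moves(
  plan=[
    [1, 0, 0, 0, 0, 0, 0],
    [1, 0, 0, 0, 0, 0, 0],
    [1, 0, 0, 0, 0, 0, 0],
    [1, 0, 0, 0, 0, 0, 0],
    [1, 0, 0, 0, 0, 0, 0],
    [1, 0, 0, 0, 0, 0, 0],
    [1, 0, 0, 0, 0, 0, 0],
    [1, 0, 0, 0, 0, 0, 0],
  ],
)

```text
time: 11.7
tcp_pos: [593.1, 73.9, 178.6]
tcp_rot: [0.966, 0.068, 0.249, -0.025]
force: [0.1, 0.4, -4.0]
gripper_width: 0.137
grip_force: 60.0
```

Run:
```python
from h import *
s=robot.snapshot("scene"); t=robot.sense(); print(t["tcp_pos"],R.from_quat(t["tcp_rot"]).as_matrix().round(3),t["force"],t["wrist_torque"],t["joint_positions"])
cv2.imwrite("pics/s6.png",cv2.resize(s["image"][180:330,200:400],(800,600),interpolation=cv2.INTER_CUBIC))
```

```text
[593.12262462  73.9544228  178.6305212 ] [[ 0.866  0.144  0.478]
 [ 0.119 -0.989  0.082]
 [ 0.485 -0.014 -0.875]] [-0.63583825 -0.25226996 -4.86357551] [-0.26846838  1.25904131  0.03345292] [ 0.38180867  0.20175133 -0.74822904  0.69230051 -0.16051571  0.67004954]
```

View pics/s6.png

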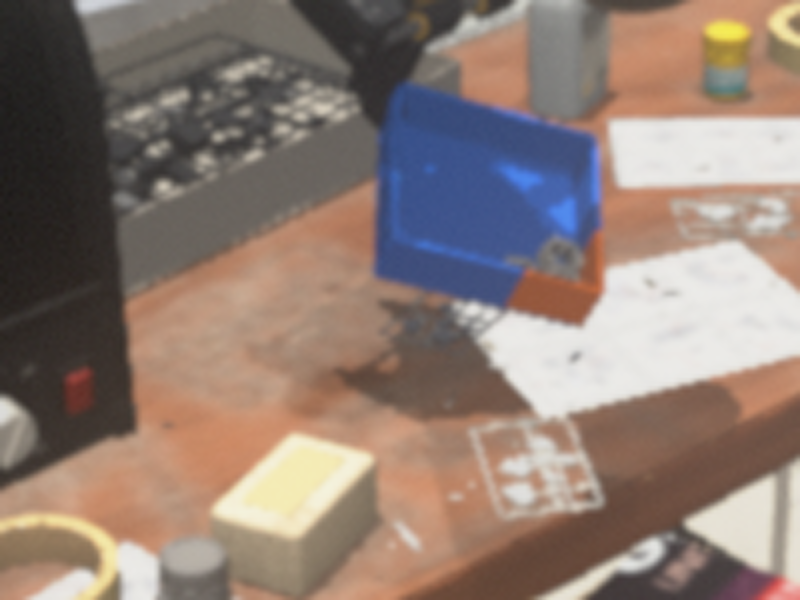

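The scene crop shows the tray tilted and lifted, with the nuts gathered at (560,258) in the orange corner (560,290). Joint 5 is at its limit, so I'll move the tray outward to relieve it.

Emit:
apply_moves(
  plan=[
    [1, 0.009, 0, 0.005, 0, 0, 0],
    [1, 0.018, 0, 0.01, 0, 0, 0],
    [1, 0.027, 0, 0.015, 0, 0.1, 0],
    [1, 0.036, 0, 0.02, 0, 0.2, 0],
    [1, 0.045, 0, 0.025, 0, 0.3, 0],
    [1, 0.054, 0, 0.03, 0, 0.3, 0],
    [1, 0.062, 0, 0.034, 0, 0.3, 0],
    [1, 0.07, 0, 0.039, 0, 0.3, 0],
  ],
)

```text
time: 12.55
tcp_pos: [672.7, 85.2, 178.0]
tcp_rot: [0.962, 0.068, 0.264, -0.026]
force: [0.5, 0.3, -4.6]
gripper_width: 0.134
grip_force: 60.0
```

Run:
```python
from h import *
t=robot.sense(); print(t["tcp_pos"],R.from_quat(t["tcp_rot"]).as_matrix().round(3),t["force"],t["joint_positions"],t["gripper_width"])
```

```text
[672.7292919   85.24595393 177.95224327] [[ 0.852  0.144  0.504]
 [ 0.117 -0.99   0.085]
 [ 0.511 -0.014 -0.859]] [ 0.45287137  0.29750197 -4.57285858] [ 0.3688267   0.3227862  -0.56284652  0.58124796 -0.18756946  0.7970699 ] 0.13437771971648513
```

Run:
```python
from h import *
robot.snapshot("scene");s=robot.snapshot("scene"); P=pts(s); im=s["image"].astype(int); b,g,r=im[...,0],im[...,1],im[...,2]
v,u=np.mgrid[0:480,0:640]; w=(u>270)&(u<390)&(v>170)&(v<290)
m=(b>r+50)&w&(s["depth"]>0); Q=P[m]; rng=np.random.default_rng(0); best=0
for _ in range(400):
    a=Q[rng.choice(len(Q),3)]; n=np.cross(a[1]-a[0],a[2]-a[0]); n/=np.linalg.norm(n)+1e-9
    if abs(n[2])<.7: continue
    k=abs((Q-a[0])@n)<2
    if k.sum()>best: best=k.sum(); K=k
c=Q[K].mean(0); n=np.linalg.svd(Q[K]-c)[2][2]; n*=np.sign(n[2])
print("floor tilt",np.degrees(np.arccos(n[2])),n,best,len(Q), "lowest blue z",Q[:,2].min())
# tray frame from the fin (grasp) and normal
t=robot.sense(); x=np.array([.99,.139,0]); x-=n*(x@n); x/=np.linalg.norm(x); y=np.cross(n,x)
F=np.stack([x,y,n],1); o=np.array(t["tcp_pos"])-F@[104,0,48]
L=(P-o)@F; k=w&(s["depth"]>0)&(L[...,2]>9)&(L[...,2]<24)&(abs(L[...,0])<84)&(abs(L[...,1])<75)&(abs(r-b)<25)&(abs(r-g)<25)
q=L[k]; print("nut pts tray frame",len(q),np.percentile(q,[2,50,98],axis=0).round(0)); print("floor z in frame",((c-o)@F).round(1), "corner world",(o+F@[-92,0,0]).round(0))
cv2.imwrite("pics/s7.png",cv2.resize(s["image"][170:270,270:400],(780,600),interpolation=cv2.INTER_CUBIC))
```

```text
floor tilt 29.66457223374229 [-0.48802311 -0.08234506  0.86893771] 679 2007 lowest blue z 39.47977290015069
nut pts tray frame 63 [[-63. -38.   9.]
 [-49. -10.  13.]
 [-37.  33.  19.]]
floor z in frame [ 12.  -13.    0.7] corner world [529.  68.  40.]
```

View pics/s7.png

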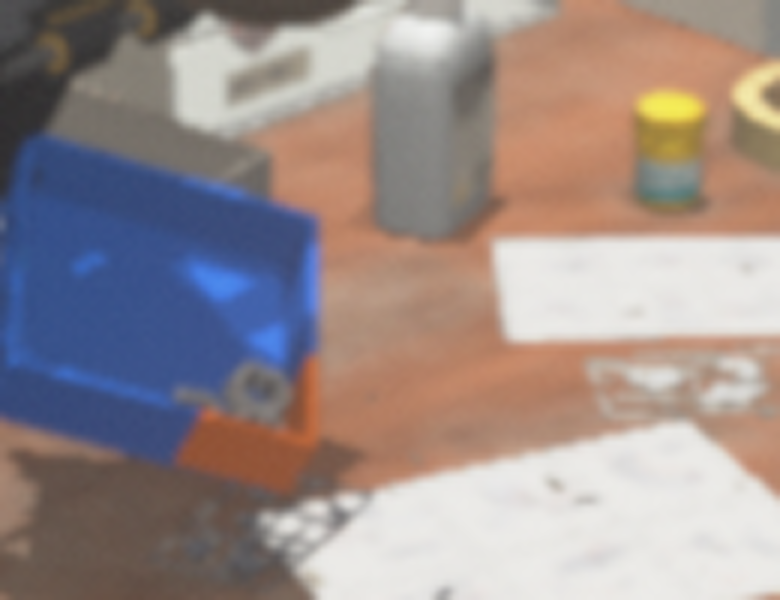

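The crop shows one nut clear at (260,390), another peeking over the near wall at (195,395), and the orange corner at about (290,470). The near wall hides part of it. I'll raise the tray for joint room, then tilt it further to make sure.

Emit:
apply_moves(
  plan=[
    [1, 0.01, 0, -0.009, 0, 0, 0],
    [1, 0.02, 0, -0.018, 0, 0, 0],
    [1, 0.03, 0, -0.027, 0, 0, 0],
    [1, 0.04, 0, -0.036, 0, 0, 0],
    [1, 0.05, 0, -0.045, 0, 0, 0],
    [1, 0.06, 0, -0.055, 0, 0, 0],
    [1, 0.07, 0, -0.064, 0, 0, 0],
    [1, 0.077, 0, -0.07, 0, 0, 0],
  ],
)

```text
time: 13.45
tcp_pos: [702.6, 88.6, 278.9]
tcp_rot: [0.962, 0.068, 0.265, -0.026]
force: [0.1, -0.0, -5.1]
gripper_width: 0.133
grip_force: 60.0
```

Run:
```python
from h import *
t=robot.sense(); print(t["tcp_pos"],t["force"],t["joint_positions"],t["gripper_width"])
```

```text
[702.63712623  88.59497913 278.94920431] [ 1.11118766e-01 -3.99170174e-04 -5.13225136e+00] [ 0.39533348  0.27727109 -0.2417886   0.22757533 -0.53598055  1.15058946] 0.13340169302157687
```

Emit:
apply_moves(
  plan=[
    [1, 0, 0, 0, 0, 0.35, 0],
    [1, 0, 0, 0, 0, 0.7, 0],
    [1, 0, 0, 0, 0, 1.0, 0],
    [1, 0, 0.006, 0, 0, 1.0, 0],
    [1, 0, -0.006, 0, 0, 1.0, 0],
    [1, 0, 0.006, 0, 0, 1.0, 0],
    [1, 0, -0.006, 0, 0, 1.0, 0],
    [1, 0, 0, 0, 0, 1.0, 0],
  ],
)

```text
time: 14.25
tcp_pos: [702.7, 88.9, 278.0]
tcp_rot: [0.947, 0.067, 0.314, -0.029]
force: [0.4, -0.3, -4.4]
gripper_width: 0.132
grip_force: 60.0
```

Emit:
apply_moves(
  plan=[
    [1, 0, 0, 0, 0, 0, 0],
    [1, 0, 0, 0, 0, 0, 0],
    [1, 0, 0, 0, 0, 0, 0],
    [1, 0, 0, 0, 0, 0, 0],
    [1, 0, 0, 0, 0, 0, 0],
    [1, 0, 0, 0, 0, 0, 0],
    [1, 0, 0, 0, 0, 0, 0],
    [1, 0, 0, 0, 0, 0, 0],
  ],
)

```text
time: 15.05
tcp_pos: [702.6, 88.5, 278.0]
tcp_rot: [0.947, 0.066, 0.314, -0.029]
force: [1.0, -0.7, -4.1]
gripper_width: 0.13
grip_force: 60.0
```

Run:
```python
from h import *
s=robot.snapshot("scene"); P=pts(s); im=s["image"].astype(int); b,g,r=im[...,0],im[...,1],im[...,2]
t=robot.sense(); T=R.from_quat(t["tcp_rot"]).as_matrix(); print(t["tcp_pos"],np.degrees(np.arccos(-T[2,2])),t["force"],t["joint_positions"],t["gripper_width"],abs(t["qvel"]).max())
v,u=np.mgrid[0:480,0:640]; F=np.stack([T[:,0],-T[:,1],-T[:,2]],1)
L=(P-np.array(t["tcp_pos"]))@F+[104,0,48]
inb=(s["depth"]>0)&(abs(L[...,0])+abs(L[...,1])<80)&(L[...,2]>-5)&(L[...,2]<50)
fl=inb&(b>r+50); A=L[fl&(L[...,2]<9)]; c=np.linalg.lstsq(np.c_[A[:,:2],np.ones(len(A))],A[:,2],rcond=None)[0]; print("floor fit",c)
h=L[...,2]-(L[...,:2]@c[:2]+c[2])
k=inb&(abs(r-b)<35)&(h>3); q=np.c_[L[k][:,:2],h[k]]; print(len(q)); print(q[np.argsort(q[:,1])].round(0)[::3].astype(int).tolist())
```

```text
[702.56089036  88.50994326 278.01514188] 36.80873242824161 [ 0.73481381 -0.32263815 -3.82719522] [ 0.38744636  0.24757676 -0.39644559  0.43100895 -0.32431653  0.95598281] 0.13523932430497324 0.0011365441729982685
floor fit [9.87788021e-04 3.26816998e-03 3.52689606e+00]
83
[[-49, -29, 12], [-52, -26, 9], [-47, -25, 12], [-47, -24, 8], [-46, -23, 15], [-52, -22, 15], [-42, -21, 15], [-62, -18, 13], [-41, -16, 12], [-64, -15, 9], [-63, -13, 13], [-62, -11, 12], [-55, -9, 13], [-45, -8, 13], [-54, -8, 12], [-42, -7, 6], [-47, -7, 12], [-46, -5, 11], [-53, -5, 13], [-58, -4, 12], [-51, -4, 6], [-57, 3, 14], [-43, 8, 14], [-41, 11, 9], [-44, 14, 15], [-39, 15, 13], [-43, 17, 11], [-38, 21, 14]]
```

```bash
python3 -c "
from station import robot
print(robot.job_done())"
```

```text
the job is handed in; nothing more can be done
None
```

I put the loose nut in the tray and handed in the job with the tray held still by its grip at about 37° (the outcome isn't reported back); all three nuts measure as packed in the orange corner, though the near wall partly hides the innermost one.

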